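# Stand the dried float in the crowded float pot

### The arm

A 6-joint arm with a two-finger parallel gripper is mounted at the origin on the work surface. World frame = base frame: x ahead of the robot, y to its left, z up, the work surface at z = 0. Lengths are in m, angles in rad, forces in N, time in s.
With the tool pointing down it reaches from about 0.275 to 0.975 m from the base axis. Payload 8.4 kg.
Tool frame: the origin (TCP) lies at the very end of the fingers, on their centre line; the grasp point (between the pads) lies 19 mm behind it; z points along the fingers, y is the direction in which the jaws open and shut (so a half turn about z gives the same grasp; the last joint's range is limited). The gripper opens to 92 mm and grips with 3 to 60 N. Pads are 20 mm wide; open, the fingers measure 128 mm over their backs; the gripper's body (75 mm by 189 mm) begins 69 mm behind the grasp point.
Start: joints at [-1.329, 0.353, 1.633, -0, 1.155, -0.002], TCP at [0.151, -0.607, 0.215] pointing down, gripper open.
Joint ranges: [-2.63, 2.63], [-0.92, 2.1], [0.06, 2.66], [-1.3, 4.44], [0, 2.69], [-3.02, 3.02]. Speed limits (rad/s): [2.22, 2.22, 2.79, 3.14, 3.14, 3.14].

### API

Orientations are given as a unit quaternion [w, x, y, z].
In Python, from cell import readout, cams, arm gives the robot as it stands.
- The arm moves only by the shell command python3 -m inch 'ROWS' [OPENING] [FORCE]. ROWS is JSON, a list of rows, each a list of 6 numbers: the shift along the tool's x, y, z normalised to -1 to 1, where 1 is 200 mm, then the turn, a rotation vector about the tool's x, y, z normalised to -1 to 1, where 1 is pi/4 rad. In form: [[x, y, z, wx, wy, wz], ...]. A call has 1 to 5 rows; each row is the pose to reach, as a shift and turn from the pose measured when the call began, along the tool's axes at that moment; what a row does not reach only later rows make up. A row lasts 1/10 s, in which the tool goes at most 50 mm and 8.59 degrees, less where a joint would pass 70% of its speed; a pose out of reach is approached as far as the arm can. A call with a number of a shift or a turn outside -1 to 1 is refused whole. A call with a gripper value outside its range is refused whole. OPENING is the closure, from 0 (fully open) to 1 (shut), set as the call begins (- or left out, the last holds). The fingers move at their own pace and stop on an object; FORCE is the grip in N (left out, the last holds). Time passes only in rows, so rows that repeat a pose let the fingers close. It gives the time, the measured TCP pose, the force and the opening at its end, in the units of the state.
- readout.get_state(): the state, without advancing time (a new reading comes with each control period).
- cams.get_image(name): name is "side" or "top" or "wrist"; returns the picture (420x560x3 uint8, red, green, blue); there is no depth.
- cams.camera_model(name): a dict with "K" (3x3 intrinsics, pixels), "rvec" (rotation vector, rad) and "tvec" (3), from world to camera coordinates, as OpenCV has them. Camera axes: x right, y down, z forward; pixel columns grow to the right and rows downward; lengths in m; the calibration is good to about 2 mm. A picture is of the moment at which its call begins: read the wrist's pose just before it. camera_model takes no time and is no camera call; for the wrist camera it gives the pose at the moment of the call.
- arm.job_done(): hands the job in, once; it reports no verdict.
The state is a dict: "time_s": time; "q": joint angles; "qd": joint speeds; "joint_torque": joint torques, N m; "tcp_pos": TCP position; "orientation": TCP orientation; "force": force on the tool from outside, world axes, zero at the start; "wrist_torque": the same for the moment, N m; "grip_width": opening from 0.0 (shut) to 1.0 (fully open).
Only numpy, scipy, OpenCV 4.12 (cv2) and the standard library are available. Lean on these libraries where they do the work, as an engineer would, in place of code of your own. Each camera call takes 0.05 s, during which the arm holds its last target.

### The job

Draw the long float out of the drying block and stand it, foot down, in the aluminium float pot with the four that are already there, lowering it in by hand rather than dropping it and gently easing them aside until its foot is down on the pot's floor. All four must stay in the pot, and the pot must stay upright about where it stands. Leave the round float in the block and do not disturb the reel.

Things in the scene. Friction and masses are not known exactly. Their poses are not given: they have to be found in the camera images.
- long_float: the float to put away, the longest: 180 mm, standing tip up in a hole of the block, leaning up to 3 degrees. Origin at the centre of its foot (lower end), own z along the stem to the tip. Wooden stem 10 mm across; cigar-shaped cork body 50 to 120 mm above the foot, 32 mm across at 76 to 94 mm, tapering to both ends. Bare stem from 120 to 180 mm, to grip it by. About 40 g.
- pot: aluminium float pot, open round beaker loose on the plank: outside 94, inside 84 mm across, 110 mm tall, floor 5 mm thick. Origin at the centre of its underside, z up. About 0.4 kg. The cork bodies of the four floats in it, below the rim, seldom leave a free place as wide as the long float: they must be eased aside; all five fit with a little room to spare.
- float_a: cork float, 138 mm long; origin at the centre of its foot (lower end), own z along the stem to the tip. Stem 8 mm across; cork body barrel-shaped, 47 to 105 mm above the foot, 28 mm across from 61 to 91 mm, round-ended. About 30 g. Stands loose and leaning in the pot at the start, foot on its floor, free to lean and slide.
- float_b: cork float, 132 mm long; origin at the centre of its foot (lower end), own z along the stem to the tip. Stem 8 mm across; cork body pear-shaped, 44 to 95 mm above the foot, 18 mm across at 53 mm, widening to 28 mm at 81 mm. About 30 g. Stands loose and leaning in the pot at the start, foot on its floor, free to lean and slide.
- float_c: as float_a
- float_d: as float_b
- block: drying block, a larch offcut fixed to the plank, 65 x 210 mm, 55 mm tall, with four upright holes 12 mm across and 45 mm deep along its own y (at -75, -25, 25, 75 mm). Origin at the centre of its underside, z up. The long float stands in the hole at -75 or 25 mm, the round float in the other of these two.
- round_float: another float standing in the drying block: 140 mm long, stem 10 mm across, ball-shaped cork body 40 mm across centred 70 mm above the foot. Origin at its foot, z along the stem. To be left where it is.
- reel: silver spinning reel lying on its side, about 150 x 115 mm, 95 mm tall over the crank knob; bystander. Origin under its middle.
- tray: aluminium tackle tray 150 x 300 mm (own x, y), 35 mm tall, fixed to the plank, three dark rubber-bodied lures (also fixed) in it; bystander. Origin at the centre of its underside.

How it is judged:
By the outcome, as a careful person would: the job done as asked, in the order asked, and still so for the second after the job is handed in, with the robot touching nothing.
It also fails if it takes over 51 s, if anything falls off the work surface, if the arm or the gripper's body presses on something with over 40 N, if the wrist force passes 120 N, or if a joint passes its speed limit or range.

## Working session

There is one attempt and no reset: what is moved stays moved. The work goes in short steps, Python scripts to look and compute and a shell command to move; the robot and the scene stay as the last step left them, time stands still between calls to the robot, and variables do not carry over. Pictures are saved under pics/ and viewed, and the job is handed in when it is done.

```bash
ls; mkdir -p pics; python3 - <<'E'
from cell import readout,cams,arm
import cv2
s=readout.get_state();print(s)
for n in ("side","top","wrist"):
    im=cams.get_image(n);cv2.imwrite(f"pics/a_{n}.png",im[:,:,::-1])
    m=cams.camera_model(n);print(n,m)
E
```

```text
pics
{'time_s': 0.0, 'q': array([-1.32939762e+00,  3.53650044e-01,  1.63413908e+00,  4.35994008e-05,
        1.15517551e+00, -2.39248890e-03]), 'qd': array([-0.00077773, -0.00055789, -0.00127535,  0.00159928,  0.00122731,
       -0.00043423]), 'joint_torque': array([-5.33544371e-04, -5.93843365e+01, -3.34210825e+01,  6.97616930e-02,
        2.35025579e-02, -1.23486293e-04]), 'tcp_pos': array([ 0.15076509, -0.60603462,  0.21386039]), 'orientation': array([-6.83473074e-04,  9.92580764e-01,  1.21585181e-01, -6.19872270e-05]), 'force': array([0.24614382, 0.05563115, 1.02558196]), 'wrist_torque': array([ 0.01630544, -0.01287725, -0.03623931]), 'grip_width': 1.0006412854258735}
side {'K': array([[413.04036048,   0.        , 274.0755864 ],
       [  0.        , 413.04036048, 208.52300301],
       [  0.        ,   0.        ,   1.        ]]), 'rvec': array([ 0.72271349, -2.53281912,  1.20315544]), 'tvec': array([0.5738893 , 0.20840703, 0.83856658])}
top {'K': array([[415.19203004,   0.        , 277.04458154],
       [  0.        , 415.19203004, 210.97439359],
       [  0.        ,   0.        ,   1.        ]]), 'rvec': array([ 2.32569641, -1.85871798,  0.19817099]), 'tvec': array([-0.08174211,  0.63060879,  0.74450953])}
wrist {'K': array([[329.25841304,   0.        , 284.28965994],
       [  0.        , 329.25841304, 208.73633836],
       [  0.        ,   0.        ,   1.        ]]), 'rvec': array([-2.31090443,  1.80756757,  0.23038682]), 'tvec': array([-0.62411737, -0.02831202,  0.39121898])}
```

View pics/a_side.png

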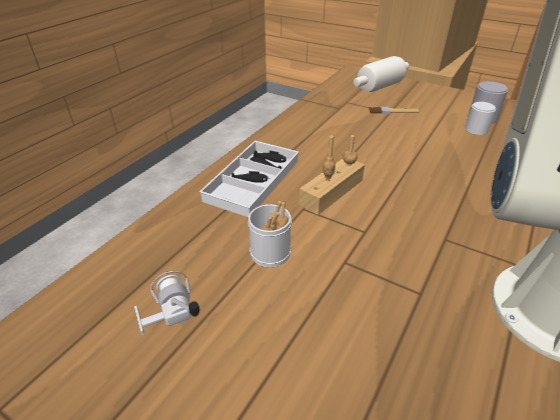

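View pics/a_top.png

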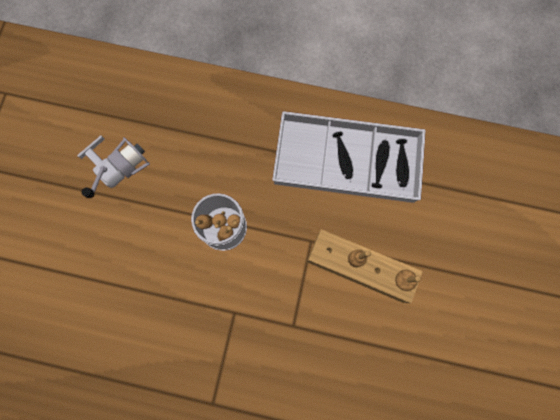

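View pics/a_wrist.png

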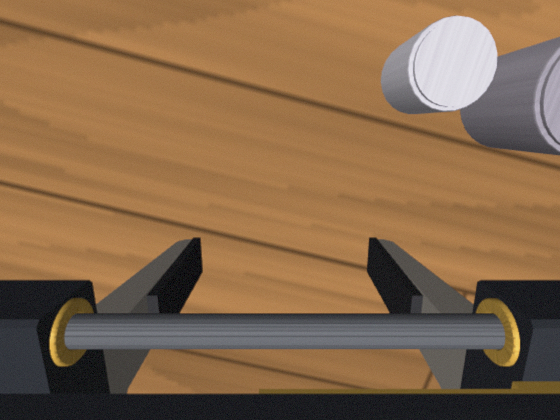

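```bash
python3 - <<'E'
import cv2
a=cv2.imread('pics/a_side.png');t=cv2.imread('pics/a_top.png')
cv2.imwrite('pics/b1.png',cv2.resize(a[125:275,235:375],None,fx=4,fy=4,interpolation=cv2.INTER_CUBIC))
cv2.imwrite('pics/b2.png',cv2.resize(t[185:310,180:430],None,fx=3.2,fy=3.2,interpolation=cv2.INTER_CUBIC))
E
```

```text
(no output)
```

View pics/b1.png

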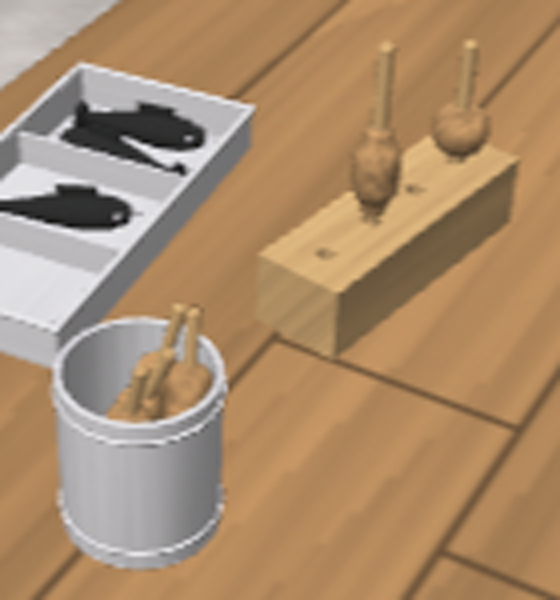

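View pics/b2.png

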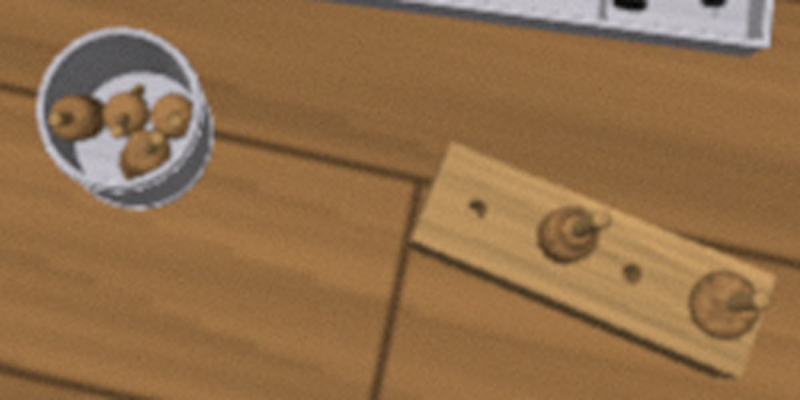

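```bash
cat > h.py <<'E'
import numpy as np,cv2
from scipy.optimize import least_squares
from scipy.spatial.transform import Rotation as R
from cell import readout,cams,arm
def proj(m,P):
    return cv2.projectPoints(np.atleast_2d(np.array(P,float)),m['rvec'],m['tvec'],m['K'],None)[0][:,0]
def ray(m,p):
    Rm=cv2.Rodrigues(m['rvec'])[0];d=Rm.T@np.linalg.inv(m['K'])@[p[0],p[1],1];return -Rm.T@m['tvec'],d
def atz(m,p,z):
    c,d=ray(m,p);return c+d*(z-c[2])/d[2]
def tri(ms,ps,x0=(0.5,0,0.1)):
    f=lambda X:np.concatenate([proj(m,X)[0]-p for m,p in zip(ms,ps)])
    r=least_squares(f,x0);return r.x,r.fun
def up(p,s,off):return (np.array(p)+.5)/s-.5+np.array(off)
S=cams.camera_model('side');T=cams.camera_model('top')
E
python3 - <<'E'
from h import *
s1=lambda p:up(p,4,(235,125)); t1=lambda p:up(p,3.2,(180,185))
tip=tri([S,T],[s1((388,44)),t1((604,217))]);print('tip',tip)
print('body',tri([S,T],[s1((376,172)),t1((568,235))]))
print('rtip',tri([S,T],[s1((470,44)),t1((765,299))]))
# block top corners z=.055
for p in [(450,142),(776,274),(738,377),(410,240)]: print('blk',atz(T,t1(p),.055))
for p in [(478,208),(632,272)]: print('hole',atz(T,t1(p),.055))
for p in [(327,253),(415,188)]: print('hole s',atz(S,s1(p),.055))
print('pot',tri([S,T],[s1((140,370)),t1((121,112))]))
# rim points
for p in [(57,375),(225,375),(140,318),(140,432)]:print('rim s',atz(S,s1(p),.11))
for p in [(37,112),(206,112),(121,29),(121,192)]:print('rim t',atz(T,t1(p),.11))
E
```

```text
tip (array([ 0.57351183, -0.10533169,  0.18672609]), array([-0.42692958, -0.07284771,  0.04181778,  0.2776022 ]))
body (array([ 0.57352304, -0.10555013,  0.09146523]), array([-0.22841148, -0.03769978,  0.02378826,  0.15959411]))
rtip (array([ 0.55625534, -0.20487183,  0.14426048]), array([-0.11239795, -0.01392589,  0.00964858,  0.07029425]))
blk [ 0.61871433 -0.03087187  0.055     ]
blk [ 0.58327157 -0.23798757  0.055     ]
blk [ 0.51841476 -0.22509455  0.055     ]
blk [ 0.55473147 -0.01924683  0.055     ]
hole [ 0.58275592 -0.05550372  0.055     ]
hole [ 0.56536846 -0.15329293  0.055     ]
hole s [ 0.57996169 -0.05396611  0.055     ]
hole s [ 0.56338937 -0.1529293   0.055     ]
pot (array([0.58529284, 0.1612068 , 0.10716312]), array([ 0.575612  ,  0.14958514, -0.08586258, -0.48919954]))
rim s [0.62121556 0.19151721 0.11      ]
rim s [0.54296677 0.14355574 0.11      ]
rim s [0.60949333 0.1255906  0.11      ]
rim s [0.55770804 0.20666952 0.11      ]
rim t [0.57340116 0.20716801 0.11      ]
rim t [0.59475288 0.11288104 0.11      ]
rim t [0.63146008 0.17249072 0.11      ]
rim t [0.53942893 0.14888245 0.11      ]
```

```bash
cat >> h.py <<'E'
def go(target,Rt=None):
    s=readout.get_state();q=s['orientation'];Rc=R.from_quat([q[1],q[2],q[3],q[0]])
    d=Rc.inv().apply(np.array(target)-s['tcp_pos'])/0.2
    w=np.zeros(3) if Rt is None else (Rc.inv()*Rt).as_rotvec()/(np.pi/4)
    print('t',round(s['time_s'],2),'tcp',s['tcp_pos'].round(4),'F',s['force'].round(1),'gw',round(s['grip_width'],3),'axes z',Rc.apply([0,0,1]).round(4),'x',Rc.apply([1,0,0]).round(4))
    print('row',d.round(3),w.round(3),'|d|mm',np.linalg.norm(d)*200)
def down(yaw): # tool x at yaw, z down
    c,s_=np.cos(yaw),np.sin(yaw);return R.from_matrix(np.array([[c,s_,0],[s_,-c,0],[0,0,-1]]).T.T)
E
python3 - <<'E'
from h import *
go((.5735,-.105,.28),down(0.0))
s=readout.get_state();q=s['orientation'];Rc=R.from_quat([q[1],q[2],q[3],q[0]])
W=cams.camera_model('wrist');c,_=ray(W,(280,210));print(Rc.inv().apply(c-s['tcp_pos']), Rc.inv().apply(cv2.Rodrigues(W['rvec'])[0].T[:,2]))
print(down(0.0).as_matrix())
E
```

```text
t 0.15 tcp [ 0.1508 -0.6062  0.214 ] F [-0.1  0.   0.2] gw 1.001 axes z [-3.0e-04  1.1e-03 -1.0e+00] x [0.9704 0.2414 0.    ]
row [ 2.656 -1.922 -0.328] [-0.001  0.     0.31 ] |d|mm 658.9461094231482
[ 0.0700949  -0.00045692 -0.17151659] [-2.50234178e-01  4.28656631e-04  9.68185247e-01]
[[ 1.  0.  0.]
 [ 0. -1.  0.]
 [ 0.  0. -1.]]
```

```bash
python3 -m inch '[[0.2,-0.14,-0.2,0,0,0.1],[0.4,-0.28,-0.3,0,0,0.2],[0.6,-0.42,-0.33,0,0,0.31],[0.8,-0.56,-0.33,0,0,0.31],[0.98,-0.69,-0.33,0,0,0.31]]' 0.3
python3 - <<'E'
from h import *
go((.5735,-.105,.28),down(0.0))
E
```

```text
time_s: 0.65
tcp_pos: [0.3042, -0.4289, 0.2807]
orientation: [-0.0, 1.0, -0.0, 0.0]
force: [1.8, -0.6, -0.5]
grip_width: 0.701
t 0.65 tcp [ 0.3042 -0.4289  0.2807] F [ 1.8 -0.6 -0.5] gw 0.701 axes z [ 5.e-04  2.e-04 -1.e+00] x [ 1.e+00 -4.e-04  5.e-04]
row [ 1.346 -1.62   0.004] [-0.    -0.001 -0.   ] |d|mm 421.1788281513576
```

```bash
python3 -m inch '[[0.16,-0.19,0,0,0,0],[0.32,-0.38,0,0,0,0],[0.48,-0.57,0,0,0,0],[0.64,-0.76,0,0,0,0],[0.8,-0.96,0,0,0,0]]'
python3 -m inch '[[0.15,-0.18,0,0,0,0],[0.3,-0.36,0,0,0,0],[0.45,-0.54,0,0,0,0],[0.55,-0.66,0,0,0,0],[0.55,-0.66,0,0,0,0]]'
python3 - <<'E'
from h import *
go((.5735,-.105,.28),down(0.0))
im=cams.get_image('wrist');cv2.imwrite('pics/c.png',im[:,:,::-1])
W=cams.camera_model('wrist')
print(proj(W,[(.5735,-.105,.187),(.5735,-.105,.13)]))
E
```

```text
time_s: 1.15
tcp_pos: [0.4643, -0.2364, 0.2808]
orientation: [-0.0, 1.0, -0.0, 0.0]
force: [0.5, -0.8, 0.4]
grip_width: 0.699
time_s: 1.65
tcp_pos: [0.5762, -0.1014, 0.2804]
orientation: [-0.0, 1.0, 0.002, 0.0]
force: [0.4, 0.4, -0.7]
grip_width: 0.697
t 1.65 tcp [ 0.5762 -0.1014  0.2804] F [ 0.4  0.4 -0.7] gw 0.697 axes z [ 8.e-04  9.e-04 -1.e+00] x [1.e+00 3.e-03 8.e-04]
row [-0.014  0.018  0.002] [-0.001 -0.001  0.004] |d|mm 4.495849537922041
[[287.09259785 212.1139428 ]
 [286.58983576 197.28702847]]
```

View pics/c.png

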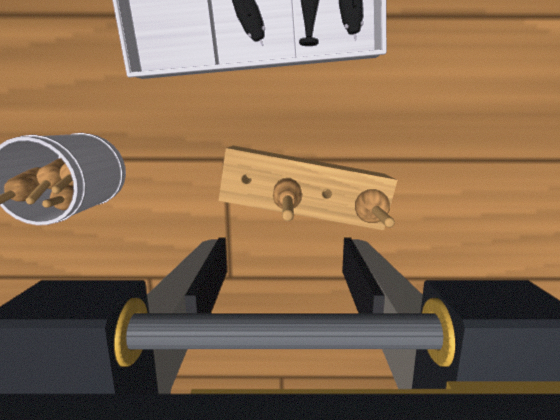

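```bash
python3 -m inch '[[-0.014,0.018,0.2,0,0,0],[-0.014,0.018,0.4,0,0,0],[-0.014,0.018,0.55,0,0,0],[-0.014,0.018,0.645,0,0,0],[-0.014,0.018,0.645,0,0,0]]'
python3 - <<'E'
from h import *
go((.5735,-.105,.151),down(0.0))
im=cams.get_image('wrist');cv2.imwrite('pics/d.png',im[:,:,::-1])
W=cams.camera_model('wrist')
print(proj(W,[(.5735,-.105,.19),(.5735,-.105,.13)]))
E
```

```text
time_s: 2.2
tcp_pos: [0.5691, -0.1074, 0.1486]
orientation: [-0.0, 1.0, 0.001, -0.003]
force: [-0.5, -0.7, 0.0]
grip_width: 0.701
t 2.2 tcp [ 0.5691 -0.1074  0.1486] F [-0.5 -0.7  0. ] gw 0.701 axes z [-5.8e-03  9.0e-04 -1.0e+00] x [ 1.      0.0013 -0.0058]
row [ 0.022 -0.012 -0.012] [-0.001  0.007  0.002] |d|mm 5.511830392899656
[[279.66476895 281.51935564]
 [280.96110208 235.98809827]]
```

View pics/d.png

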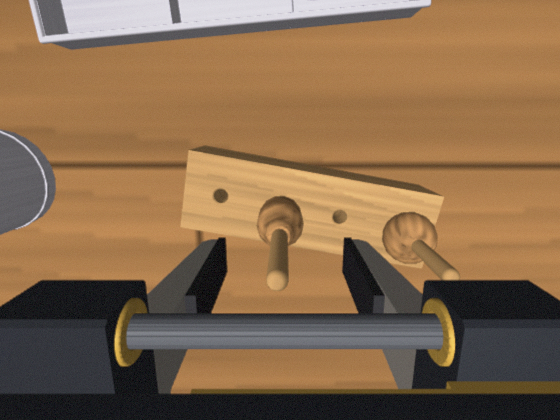

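```bash
python3 -m inch '[[0.022,-0.012,-0.012,0,0.007,0],[0.022,-0.012,-0.012,0,0.007,0],[0.022,-0.012,-0.012,0,0.007,0]]'
python3 -m inch '[[0,0,0,0,0,0],[0,0,0,0,0,0],[0,0,0,0,0,0],[0,0,0,0,0,0],[0,0,0,0,0,0]]' 1 20
python3 - <<'E'
from h import *
go((.5735,-.105,.151),down(0.0))
E
```

```text
time_s: 2.55
tcp_pos: [0.5757, -0.1053, 0.1542]
orientation: [0.0, 1.0, 0.001, 0.002]
force: [0.8, -0.3, -0.8]
grip_width: 0.702
time_s: 3.05
tcp_pos: [0.5757, -0.1053, 0.1541]
orientation: [0.0, 1.0, 0.001, 0.002]
force: [0.4, 0.1, -0.7]
grip_width: 0.291
t 3.05 tcp [ 0.5757 -0.1053  0.1541] F [ 0.4  0.1 -0.7] gw 0.291 axes z [ 0.0045 -0.     -1.    ] x [1.     0.0015 0.0045]
row [-0.011 -0.001  0.016] [ 0.    -0.006  0.002] |d|mm 3.8220752669711207
```

```bash
python3 -m inch '[[-0.005,0,0.01,0,0,0],[-0.005,0,0.01,0,0,0],[-0.005,0,0.01,0,0,0],[-0.005,0,0.01,0,0,0],[-0.005,0,0.01,0,0,0]]'
python3 - <<'E'
from h import *
go((.5735,-.105,.151),down(0.0))
im=cams.get_image('wrist');cv2.imwrite('pics/e.png',im[:,:,::-1])
E
```

```text
time_s: 3.55
tcp_pos: [0.5746, -0.1052, 0.1521]
orientation: [-0.0, 1.0, 0.001, 0.002]
force: [-0.4, 0.1, -0.6]
grip_width: 0.103
t 3.55 tcp [ 0.5746 -0.1052  0.1521] F [-0.4  0.1 -0.6] gw 0.103 axes z [ 4.4e-03  1.0e-04 -1.0e+00] x [1.     0.0014 0.0044]
row [-0.006 -0.001  0.006] [-0.    -0.006  0.002] |d|mm 1.5938910774557127
```

View pics/e.png

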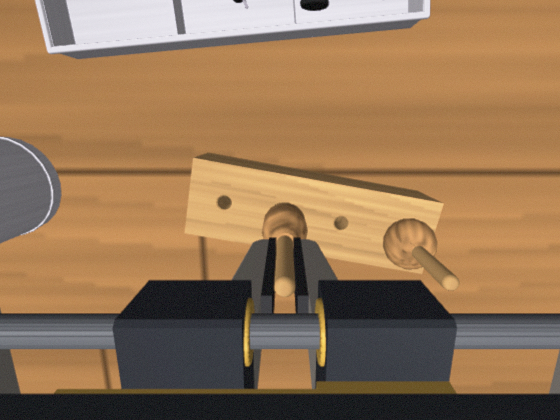

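```bash
python3 -m inch '[[0,0,0,0,0,0],[0,0,-0.1,0,0,0],[0,0,-0.2,0,0,0],[0,0,-0.3,0,0,0],[0,0,-0.4,0,0,0]]'
python3 -m inch '[[0,0,-0.1,0,0,0],[0,0,-0.25,0,0,0],[0,0,-0.4,0,0,0],[0,0,-0.5,0,0,0],[0,0,-0.5,0,0,0]]'
python3 - <<'E'
from h import *
go((.585,.10,.34),down(0.0))
im=cams.get_image('wrist');cv2.imwrite('pics/f.png',im[:,:,::-1])
E
```

```text
time_s: 4.1
tcp_pos: [0.5742, -0.1052, 0.2329]
orientation: [-0.0, 1.0, 0.001, 0.002]
force: [0.2, 0.3, -0.1]
grip_width: 0.1
time_s: 4.6
tcp_pos: [0.5752, -0.1055, 0.336]
orientation: [0.0, 1.0, 0.001, 0.005]
force: [-0.3, 0.2, -1.2]
grip_width: 0.105
t 4.6 tcp [ 0.5752 -0.1055  0.336 ] F [-0.3  0.2 -1.2] gw 0.105 axes z [ 9.7e-03 -9.0e-04 -1.0e+00] x [1.     0.0014 0.0096]
row [ 0.051 -1.028 -0.02 ] [ 0.001 -0.012  0.002] |d|mm 205.7949773617879
```

View pics/f.png

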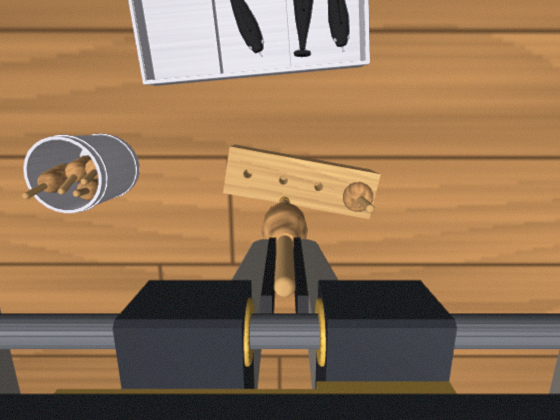

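```bash
python3 -m inch '[[-0.05,-0.2,0,0,0,0],[-0.1,-0.4,0,0,-0.012,0],[-0.15,-0.6,0,0,-0.012,0],[-0.2,-0.8,0,0,-0.012,0],[-0.25,-1,0,0,-0.012,0]]'
python3 -m inch '[[-0.06,-0.2,0,0,0,0],[-0.06,-0.35,0,0,0,0],[-0.06,-0.37,0,0,0,0]]'
python3 - <<'E'
from h import *
go((.515,.162,.34),down(0.0))
im=cams.get_image('wrist');cv2.imwrite('pics/g.png',im[:,:,::-1])
W=cams.camera_model('wrist');np.savez('pics/g.npz',**W)
im=im[:,:,::-1]
cv2.imwrite('pics/g2.png',cv2.resize(im[60:200,220:360],None,fx=4,fy=4,interpolation=cv2.INTER_CUBIC))
print(proj(W,[(.585,.162,.11)]))
E
```

```text
time_s: 5.15
tcp_pos: [0.5226, 0.0958, 0.3314]
orientation: [0.0, 1.0, 0.001, -0.003]
force: [0.4, -0.3, -0.6]
grip_width: 0.101
time_s: 5.45
tcp_pos: [0.5094, 0.1725, 0.3295]
orientation: [0.0, 1.0, 0.002, -0.004]
force: [0.9, -0.3, -0.0]
grip_width: 0.097
t 5.45 tcp [0.5094 0.1725 0.3295] F [ 0.9 -0.3 -0. ] gw 0.097 axes z [-7.5e-03 -8.0e-04 -1.0e+00] x [ 1.      0.0042 -0.0075]
row [ 0.028  0.053 -0.053] [0.001 0.01  0.005] |d|mm 15.878354146821346
[[292.68854976 117.39896313]]
```

View pics/g.png

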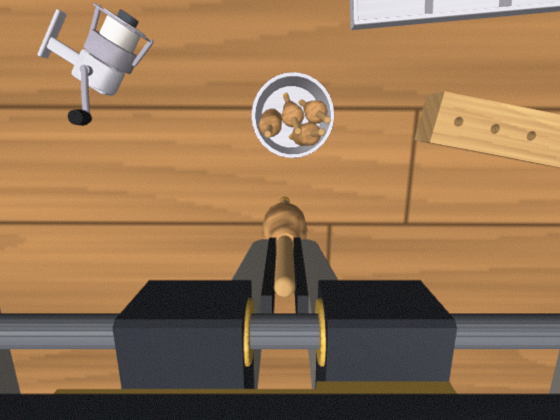

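View pics/g2.png

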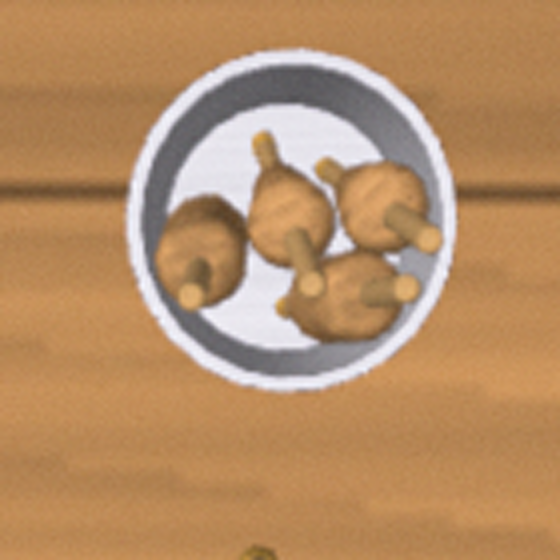

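```bash
python3 - <<'E'
from h import *
W=dict(np.load('pics/g.npz'))
u=lambda p:up(p,4,(220,60))
for p in [(291,219),(127,219),(456,219),(291,49),(291,390)]:print('rim',atz(W,u(p),.11).round(4))
for p in [(282,227),(162,227),(407,227),(282,104),(282,351)]:print('floor',atz(W,u(p),.005).round(4))
for n,p,z in [('left b',(200,250),.075),('ctr b',(290,215),.075),('right b',(385,205),.075),('low b',(345,295),.075),('Lt',(190,297),.13),('Ct',(311,284),.13),('lowT',(404,288),.13),('RT',(428,238),.13),('cfoot',(260,135),.005),('rfoot',(328,167),.008),('lowfoot',(284,305),.008)]:print(n,atz(W,u(p),z).round(4))
for p in [(249,294),(232,160)]:print('cand',atz(W,u(p),.08).round(4))
t=np.array([.5094,.1725,.3295]);z=np.array([-7.5e-3,-8e-4,-1])
print(proj(W,[t-z*.038,t+z*.142,t+z*.057]))
E
python3 - <<'E'
import cv2
a=cv2.imread('pics/g.png')
cv2.imwrite('pics/g3.png',cv2.resize(a[185:305,225:345],None,fx=4,fy=4,interpolation=cv2.INTER_CUBIC))
E
```

```text
rim [0.5883 0.1624 0.11  ]
rim [0.5882 0.2091 0.11  ]
rim [0.5885 0.1153 0.11  ]
rim [0.6335 0.1628 0.11  ]
rim [0.5399 0.1619 0.11  ]
floor [0.5875 0.1629 0.005 ]
floor [0.5874 0.2064 0.005 ]
floor [0.5877 0.1176 0.005 ]
floor [0.6295 0.1633 0.005 ]
floor [0.5432 0.1626 0.005 ]
left b [0.5796 0.1898 0.075 ]
ctr b [0.5902 0.1618 0.075 ]
right b [0.5933 0.1324 0.075 ]
low b [0.566  0.1442 0.075 ]
Lt [0.5673 0.1904 0.13  ]
Ct [0.5708 0.1573 0.13  ]
lowT [0.5699 0.1317 0.13  ]
RT [0.5831 0.1256 0.13  ]
cfoot [0.6191 0.171  0.005 ]
rfoot [0.6081 0.1468 0.008 ]
lowfoot [0.56  0.162 0.008]
cand [0.5664 0.1745 0.08  ]
cand [0.6061 0.1797 0.08  ]
[[282.88299175 286.18944209]
 [283.39996282 198.04488557]
 [283.24982307 223.6440006 ]]
```

View pics/g3.png

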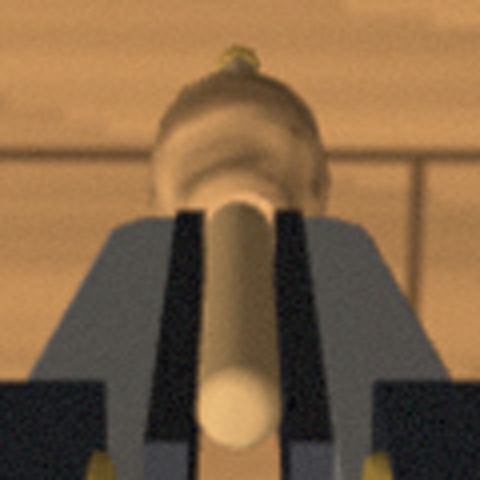

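```bash
python3 -m inch '[[0.2,0,0,0,0.01,0],[0.285,-0.01,0,0,0.01,0],[0.285,-0.01,0,0,0.01,0],[0.285,-0.01,0,0,0.01,0]]'
python3 - <<'E'
from h import *
go((.567,.175,.25),down(0.0))
E
```

```text
time_s: 5.9
tcp_pos: [0.5661, 0.1724, 0.328]
orientation: [0.001, 1.0, 0.001, -0.001]
force: [-0.2, 0.1, -0.5]
grip_width: 0.105
t 5.9 tcp [0.5661 0.1724 0.328 ] F [-0.2  0.1 -0.5] gw 0.105 axes z [-0.0018 -0.0022 -1.    ] x [ 1.      0.0027 -0.0018]
row [ 0.005 -0.014  0.39 ] [0.003 0.002 0.003] |d|mm 78.0533399678508
```

```bash
python3 -m inch '[[0.005,-0.014,0.06,0.003,0,0],[0.005,-0.014,0.14,0.003,0,0],[0.005,-0.014,0.22,0.003,0,0],[0.005,-0.014,0.3,0.003,0,0],[0.005,-0.014,0.36,0.003,0,0]]'
python3 - <<'E'
from h import *
go((.567,.175,.21),down(0.0))
im=cams.get_image('wrist')[:,:,::-1];cv2.imwrite('pics/i.png',im)
im=cams.get_image('side')[:,:,::-1]
cv2.imwrite('pics/i2.png',cv2.resize(im[140:280,200:340],None,fx=4,fy=4,interpolation=cv2.INTER_CUBIC))
E
```

```text
time_s: 6.4
tcp_pos: [0.5656, 0.1746, 0.2543]
orientation: [0.0, 1.0, 0.001, -0.002]
force: [0.2, 0.4, -1.2]
grip_width: 0.107
t 6.4 tcp [0.5656 0.1746 0.2543] F [ 0.2  0.4 -1.2] gw 0.107 axes z [-3.4e-03 -3.0e-04 -1.0e+00] x [ 1.      0.0027 -0.0034]
row [ 0.008 -0.002  0.221] [0.    0.004 0.003] |d|mm 44.27608118121955
```

View pics/i.png

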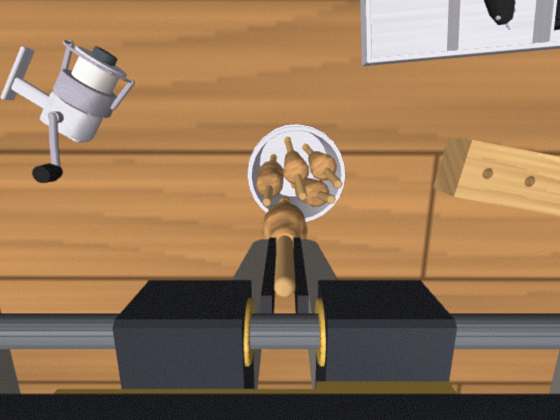

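View pics/i2.png

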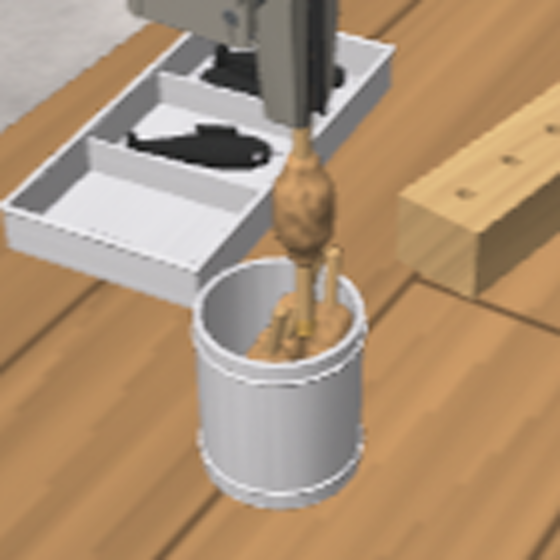

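```bash
python3 -m inch '[[0.006,-0.002,0.03,0,0,0],[0.006,-0.002,0.07,0,0,0],[0.006,-0.002,0.11,0,0,0],[0.006,-0.002,0.15,0,0,0],[0.006,-0.002,0.19,0,0,0]]'
python3 - <<'E'
from h import *
go((.567,.175,.19),down(0.0))
im=cams.get_image('wrist')[:,:,::-1];cv2.imwrite('pics/j.png',cv2.resize(im[90:310,200:370],None,fx=2.7,fy=2.7,interpolation=cv2.INTER_CUBIC))
E
```

```text
time_s: 7.0
tcp_pos: [0.5662, 0.1749, 0.2152]
orientation: [0.0, 1.0, 0.001, -0.003]
force: [0.2, -0.1, -0.4]
grip_width: 0.101
t 7.0 tcp [0.5662 0.1749 0.2152] F [ 0.2 -0.1 -0.4] gw 0.101 axes z [-5.2e-03 -9.0e-04 -1.0e+00] x [ 1.      0.0027 -0.0052]
row [ 0.004 -0.001  0.126] [0.001 0.007 0.003] |d|mm 25.21335987729818
```

View pics/j.png

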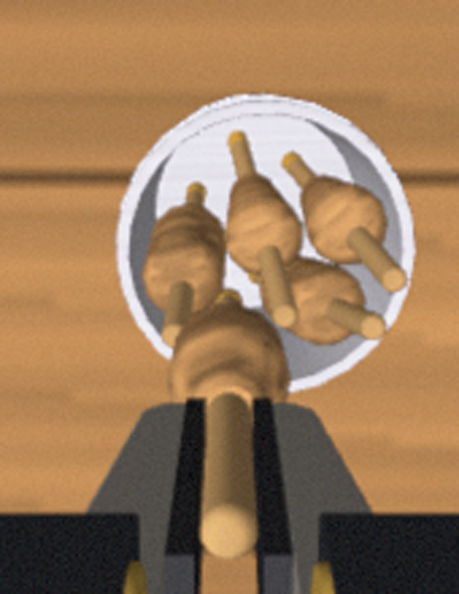

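```bash
python3 -m inch '[[0.004,0,0.02,0,0.005,0],[0.004,0,0.045,0,0.005,0],[0.004,0,0.07,0,0.005,0],[0.004,0,0.095,0,0.005,0],[0.004,0,0.12,0,0.005,0]]'
python3 - <<'E'
from h import *
go((.567,.175,.147),down(0.0))
im=cams.get_image('wrist')[:,:,::-1];cv2.imwrite('pics/k.png',cv2.resize(im[90:310,200:370],None,fx=2.7,fy=2.7,interpolation=cv2.INTER_CUBIC))
E
```

```text
time_s: 7.55
tcp_pos: [0.5662, 0.1748, 0.1895]
orientation: [0.001, 1.0, 0.001, -0.002]
force: [-0.8, 0.9, 0.5]
grip_width: 0.104
t 7.55 tcp [0.5662 0.1748 0.1895] F [-0.8  0.9  0.5] gw 0.104 axes z [-0.003  -0.0012 -1.    ] x [ 1.      0.0026 -0.003 ]
row [ 0.005 -0.001  0.212] [0.002 0.004 0.003] |d|mm 42.46043515894393
```

View pics/k.png

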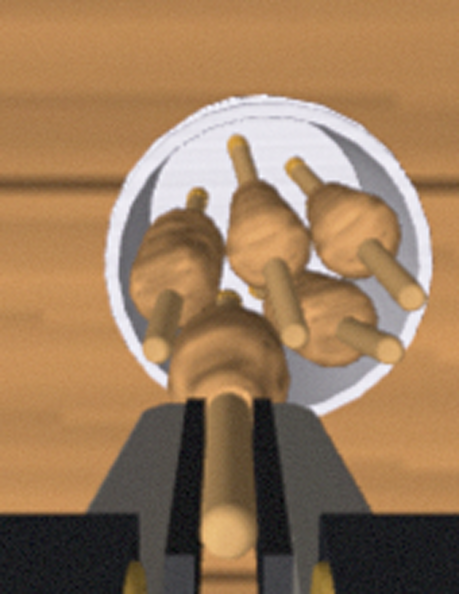

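```bash
python3 -m inch '[[0.004,0,0.02,0,0.004,0],[0.004,0,0.04,0,0.004,0],[0.004,0,0.06,0,0.004,0],[0.004,0,0.08,0,0.004,0],[0.004,0,0.1,0,0.004,0]]'
python3 - <<'E'
from h import *
go((.567,.175,.147),down(0.0))
im=cams.get_image('wrist')[:,:,::-1];cv2.imwrite('pics/l.png',cv2.resize(im[90:310,200:370],None,fx=2.7,fy=2.7,interpolation=cv2.INTER_CUBIC))
E
```

```text
time_s: 8.1
tcp_pos: [0.5665, 0.1746, 0.1683]
orientation: [0.001, 1.0, 0.001, -0.0]
force: [0.5, -0.2, 0.3]
grip_width: 0.11
t 8.1 tcp [0.5665 0.1746 0.1683] F [ 0.5 -0.2  0.3] gw 0.11 axes z [-0.001  -0.0016 -1.    ] x [ 1.      0.0026 -0.001 ]
row [ 0.003 -0.002  0.106] [0.002 0.001 0.003] |d|mm 21.27064330504558
```

View pics/l.png

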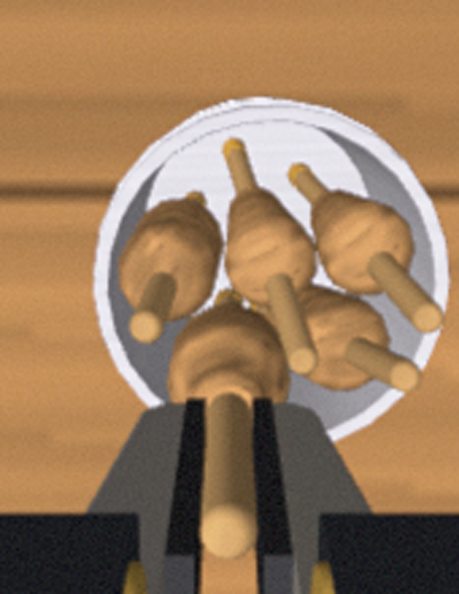

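```bash
python3 -m inch '[[0.003,0,0.015,0,0,0],[0.003,0,0.03,0,0,0],[0.003,0,0.045,0,0,0],[0.003,0,0.06,0,0,0],[0.003,0,0.075,0,0,0]]'
python3 - <<'E'
from h import *
go((.567,.175,.147),down(0.0))
im=cams.get_image('wrist')[:,:,::-1];cv2.imwrite('pics/m.png',cv2.resize(im[90:310,200:370],None,fx=2.7,fy=2.7,interpolation=cv2.INTER_CUBIC))
E
```

```text
time_s: 8.65
tcp_pos: [0.5665, 0.1745, 0.1524]
orientation: [0.001, 1.0, 0.001, -0.001]
force: [-1.9, 0.1, 0.7]
grip_width: 0.107
t 8.65 tcp [0.5665 0.1745 0.1524] F [-1.9  0.1  0.7] gw 0.107 axes z [-0.0022 -0.0017 -1.    ] x [ 1.      0.0026 -0.0022]
row [ 0.003 -0.002  0.027] [0.002 0.003 0.003] |d|mm 5.458475379199011
```

View pics/m.png

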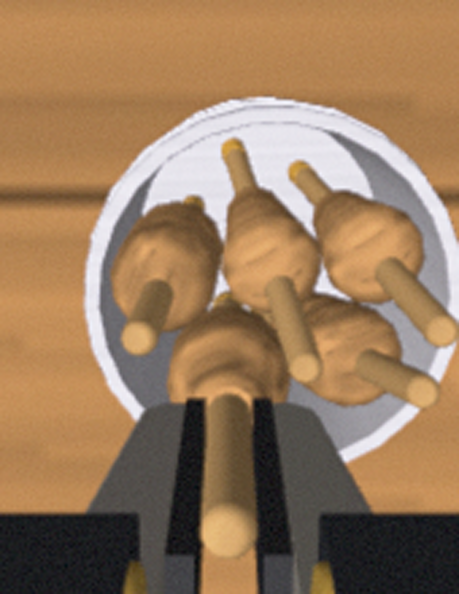

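```bash
python3 -m inch '[[0.003,0,0.008,0,0,0],[0.003,0,0.016,0,0,0],[0.003,0,0.022,0,0,0],[0.003,0,0.026,0,0,0],[0.003,0,0.026,0,0,0]]'
python3 - <<'E'
from h import *
go((.567,.175,.147),down(0.0))
E
```

```text
time_s: 9.2
tcp_pos: [0.5669, 0.1747, 0.1468]
orientation: [0.001, 1.0, 0.001, -0.001]
force: [-1.9, 2.5, 1.8]
grip_width: 0.104
t 9.2 tcp [0.5669 0.1747 0.1468] F [-1.9  2.5  1.8] gw 0.104 axes z [-0.0025 -0.0015 -1.    ] x [ 1.      0.0026 -0.0025]
row [ 0.    -0.002 -0.001] [0.002 0.003 0.003] |d|mm 0.4164597557078232
```

```bash
python3 -m inch '[[0,0,0.004,0,0,0],[0,0,0.008,0,0,0],[0,0,0.01,0,0,0],[0,0,0.01,0,0,0]]'
python3 - <<'E'
from h import *
go((.567,.175,.147),down(0.0))
im=cams.get_image('wrist')[:,:,::-1];cv2.imwrite('pics/n.png',cv2.resize(im[90:310,200:370],None,fx=2.7,fy=2.7,interpolation=cv2.INTER_CUBIC))
im=cams.get_image('side')[:,:,::-1]
cv2.imwrite('pics/n2.png',cv2.resize(im[140:280,200:340],None,fx=4,fy=4,interpolation=cv2.INTER_CUBIC))
go((.567,.175,.147),down(0.0))
E
```

```text
time_s: 9.6
tcp_pos: [0.5679, 0.175, 0.1461]
orientation: [0.0, 1.0, 0.001, -0.0]
force: [-2.0, 1.9, 9.9]
grip_width: 0.104
t 9.6 tcp [0.5679 0.175  0.1461] F [-2.   1.9  9.9] gw 0.104 axes z [-3.e-04 -8.e-04 -1.e+00] x [ 1.0e+00  2.6e-03 -3.0e-04]
row [-0.004 -0.    -0.004] [0.001 0.    0.003] |d|mm 1.2233488196469375
t 9.7 tcp [0.5678 0.175  0.1461] F [-3.2  1.4 11.2] gw 0.102 axes z [-3.e-04 -8.e-04 -1.e+00] x [ 1.0e+00  2.6e-03 -3.0e-04]
row [-0.004 -0.    -0.004] [0.001 0.    0.003] |d|mm 1.2160782869629359
```

View pics/n.png

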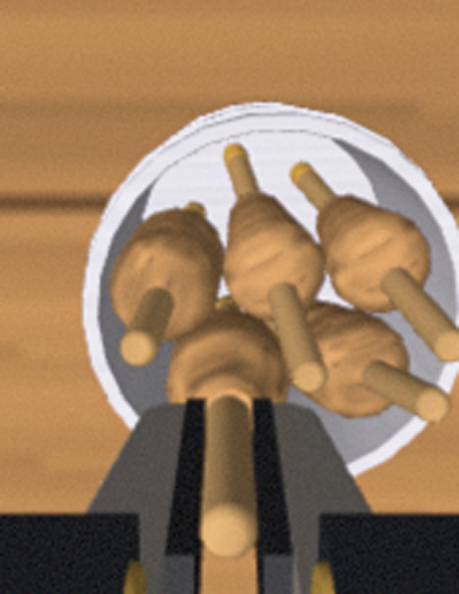

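View pics/n2.png

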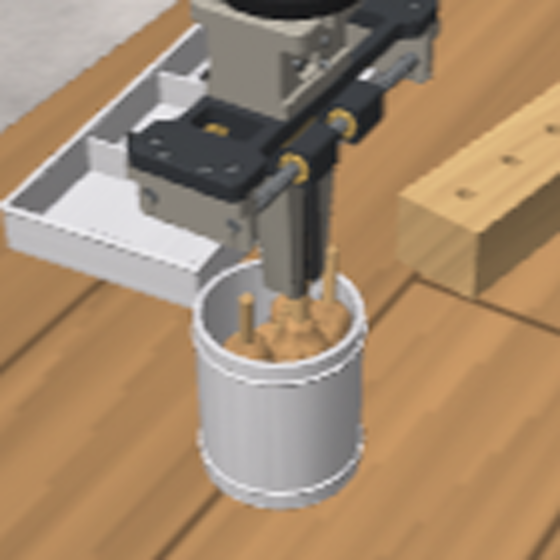

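```bash
python3 -m inch '[[0,0,-0.004,0,0,0],[0,0,-0.004,0,0,0]]'
python3 -m inch '[[0,0,0,0,0,0],[0,0,0,0,0,0],[0,0,0,0,0,0]]' 0.8
python3 - <<'E'
from h import *
go((.567,.175,.2),down(0.0))
im=cams.get_image('wrist')[:,:,::-1];cv2.imwrite('pics/o.png',cv2.resize(im[90:310,200:370],None,fx=2.7,fy=2.7,interpolation=cv2.INTER_CUBIC))
E
```

```text
time_s: 9.9
tcp_pos: [0.5678, 0.1749, 0.147]
orientation: [0.0, 1.0, 0.001, -0.0]
force: [-2.4, 1.4, 1.2]
grip_width: 0.101
time_s: 10.2
tcp_pos: [0.568, 0.1747, 0.1469]
orientation: [0.001, 1.0, 0.001, 0.0]
force: [-0.3, -0.1, -0.0]
grip_width: 0.201
t 10.2 tcp [0.568  0.1747 0.1469] F [-0.3 -0.1 -0. ] gw 0.201 axes z [ 0.     -0.0012 -1.    ] x [1.     0.0027 0.    ]
row [-0.005 -0.001 -0.266] [ 0.002 -0.     0.003] |d|mm 53.12928325344527
```

View pics/o.png

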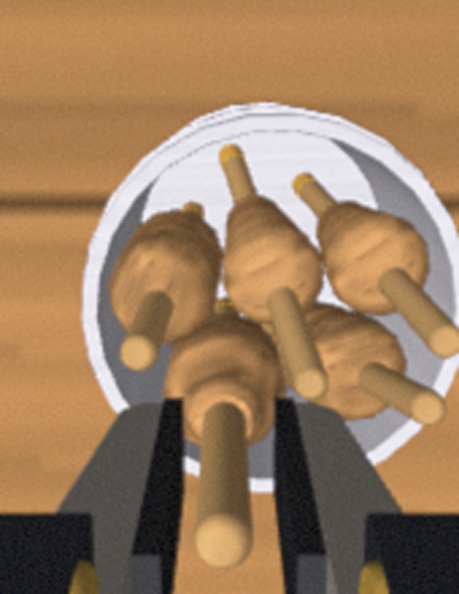

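```bash
python3 -m inch '[[0,0,-0.01,0,0,0],[0,0,-0.05,0,0,0],[0,0,-0.11,0,0,0],[0,0,-0.18,0,0,0],[0,0,-0.28,0,0,0]]' 0.72
python3 -m inch '[[0,0,-0.1,0,0,0],[-0.1,0,-0.3,0,0,0],[-0.2,0,-0.5,0,0,0],[-0.28,0,-0.65,0,0,0],[-0.28,0,-0.65,0,0,0]]'
python3 - <<'E'
from h import *
go((.515,.163,.33),down(0.0))
im=cams.get_image('wrist')[:,:,::-1];cv2.imwrite('pics/p.png',im)
W=cams.camera_model('wrist');np.savez('pics/p.npz',**W)
c=proj(W,[(.587,.1625,.11)])[0];print(c);x,y=[int(max(v-70,0)) for v in c]
print(x,y);cv2.imwrite('pics/p2.png',cv2.resize(im[y:y+140,x:x+140],None,fx=4,fy=4,interpolation=cv2.INTER_CUBIC))
im=cams.get_image('side')[:,:,::-1]
cv2.imwrite('pics/p3.png',cv2.resize(im[140:280,200:340],None,fx=4,fy=4,interpolation=cv2.INTER_CUBIC))
E
```

```text
time_s: 10.75
tcp_pos: [0.5678, 0.1747, 0.2041]
orientation: [0.001, 1.0, 0.001, -0.0]
force: [-0.9, 0.6, -0.4]
grip_width: 0.277
time_s: 11.25
tcp_pos: [0.5124, 0.1754, 0.3404]
orientation: [-0.001, 1.0, 0.002, 0.004]
force: [0.4, -0.3, 0.4]
grip_width: 0.281
t 11.25 tcp [0.5124 0.1754 0.3404] F [ 0.4 -0.3  0.4] gw 0.281 axes z [ 0.0078  0.0017 -1.    ] x [1.     0.0031 0.0078]
row [0.012 0.062 0.052] [-0.002 -0.01   0.004] |d|mm 16.441345213891523
[295.60189218 120.72205948]
225 50
```

View pics/p2.png

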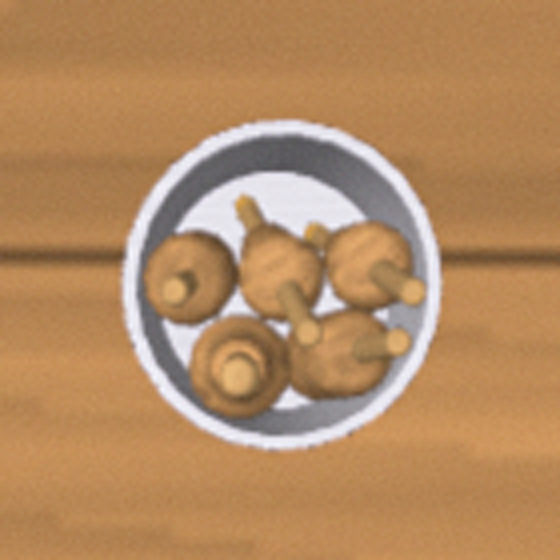

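View pics/p3.png

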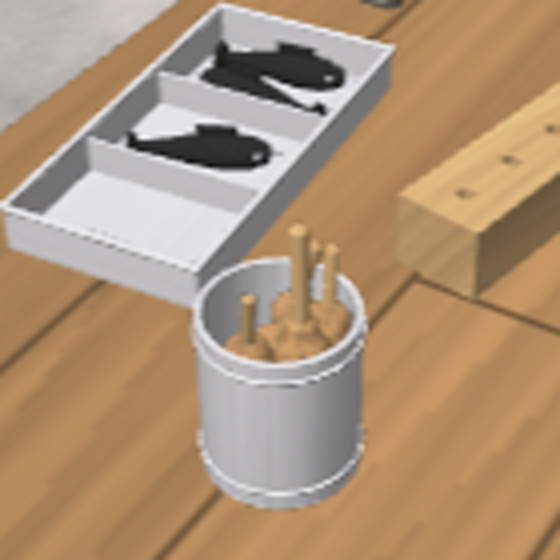

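View pics/p.png

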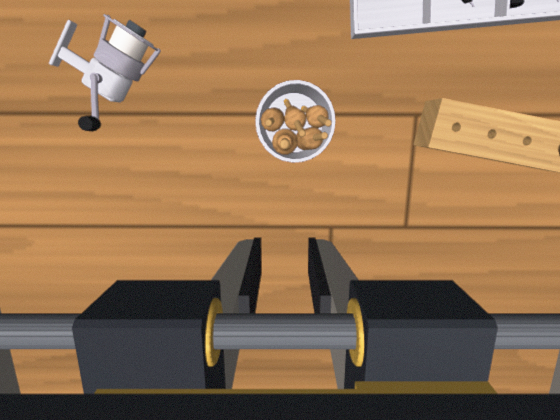

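```bash
python3 - <<'E'
from h import *
W=dict(np.load('pics/p.npz'))
r=tri([S,W],[up((298,228),4,(200,140)),up((239,376),4,(225,50))],(.57,.17,.18));print(r)
print(atz(W,up((283,285),4,(225,50)),.11))
im=cams.get_image('top')[:,:,::-1];cv2.imwrite('pics/q.png',im)
E
```

```text
(array([0.56446561, 0.17571763, 0.18219851]), array([ 0.32010892, -0.02055498, -0.08597812, -0.12455116]))
[0.58682601 0.16276427 0.11      ]
```

View pics/q.png

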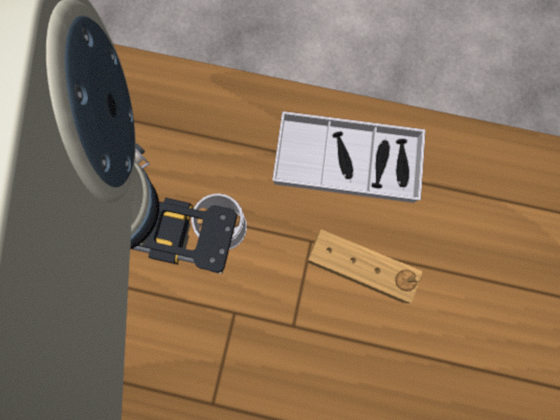

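The tip is 182 mm up, against about 184 mm expected with the foot on the floor. The pot centre is unchanged, the round float is still in the block, and the hand is clear.

```bash
python3 - <<'E'
from cell import arm
print(arm.job_done())
E
```

```text
the job is handed in; nothing more can be done
None
```

The long float is now standing foot down in the pot with the other four, and the job is handed in at about 11.4 s.

I gripped it by the bare stem, drew it out of the block and lowered it slowly into the widest usable gap. Its cork body eased the neighbours aside. I stopped when the foot met the floor, where the contact force was about 11 N, then backed off slightly, let go and withdrew straight up.

My last checks showed:
- **Long float:** the tip measured 182 mm up, against about 185 mm for a foot on the pot's floor. That agrees within the calibration. The contact height when lowering matched the floor to about 1 mm.
- **Pot and its floats:** all five are in the pot. The pot is upright, with its rim centre at (0.587, 0.163), within about 1 mm of where it was.
- **Bystanders:** the round float is still in the block. The reel was not touched, and in the last wrist picture it lies as before.

None of these checks failed. The first rim-centre estimate from the side and top cameras disagreed by about 2 to 5 mm, so I used the wrist view for the pot's position instead.

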